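# Gauge a sealed sample jar in the bench caliper

## Task

One sealed sample jar stands loosely between the open jaws of the bench caliper. First slide it, upright and with the jaws still well open, back until it touches the caliper's beam; then push the sliding jaw shut, gently and without cocking it askew or squeezing hard, until the jar is snug against both jaws and the beam, and leave it so. Leave the two waiting jars and the dropper bottle alone.

Things in the scene. Friction and masses are not known exactly. Their poses are not given: they have to be found in the camera images.
- caliper: Steel bench caliper, fixed, lying flat. Origin: on the bench (z = 0) under the inner corner of beam and fixed jaw; z up. The beam, 16 mm thick, top 36 mm up, runs along y; its front face is the plane x = 0, the beam on the +x side. The sliding jaw rides on it at -y and closes towards +y. Between the jaws is open bench. A gauged jar of radius r has its axis at x = -r, y = -r.
- anvil_face (a point): Fixed jaw (anvil): point on its measuring face, which is the plane y = 0 of the caliper, 35 mm in front (-x) of the beam's face, 22 mm up. This jaw reaches 75 mm from the beam towards -x, is 18 mm thick and stands 4 to 40 mm above the bench.
- jaw_face (a point): Sliding jaw: point on its measuring face (which looks to the caliper's +y), 35 mm in front (-x) of the beam's face, 22 mm up. Its blade has the same size as the fixed jaw's.
- thumb_post (a point): Upright round steel post on the sliding jaw, to push it by: 22 mm diameter, on the beam's centre line (caliper x = 8 mm), 30 mm behind (-y) the jaw's measuring face. It stands 44 to 93 mm above the bench, on the saddle, 40 by 60 mm, which reaches 60 mm back (-y) from the measuring face. This point: on its axis, 70 mm up.
- carriage (a joint): The caliper's reading: opening between the two measuring faces in m, 0 = jaws shut, at most 0.15; starts at 0.115 to 0.14. It slides against a steady friction of about 2.5 N and stays where it is left.
- jaw (a joint): How far the sliding jaw is cocked, rad, 0 = square, positive anticlockwise from above. It yields about a vertical axis through the thumb post, sprung with 9 N m per rad: pressing the seated jar with 10 N by way of the post cocks it about 0.04 rad. Past 0.05 rad (3 degrees) it is askew and the gauging is spoilt.
- jar_a_center (a point): Sealed white sample jar: upright cylinder 60 mm high, on it a narrower grey cap, 74 mm high in all, 0.15 to 0.35 kg; 1 to 4 N slide it on the bench. The three jars look alike but differ in diameter, 48 to 62 mm. One stands between the caliper's jaws, two wait aside; they swap places between starts. This point: on its axis, 37 mm above its underside.
- jar_b_center (a point): Sealed white sample jar: upright cylinder 60 mm high, on it a narrower grey cap, 74 mm high in all, 0.15 to 0.35 kg; 1 to 4 N slide it on the bench. The three jars look alike but differ in diameter, 48 to 62 mm. One stands between the caliper's jaws, two wait aside; they swap places between starts. This point: on its axis, 37 mm above its underside.
- jar_c_center (a point): Sealed white sample jar: upright cylinder 60 mm high, on it a narrower grey cap, 74 mm high in all, 0.15 to 0.35 kg; 1 to 4 N slide it on the bench. The three jars look alike but differ in diameter, 48 to 62 mm. One stands between the caliper's jaws, two wait aside; they swap places between starts. This point: on its axis, 37 mm above its underside.
- dropper_center (a point): A white dropper bottle, 40 mm diameter, 85 mm high, standing aside as a bystander. This point is on its axis, about half-way up.

How it is judged:
On the way:
1. the jar between the jaws stands upright against the beam (within 4 mm) while the jaws are still at least 12 mm wider open than the jar (((x of jar_a_center in the frame of caliper between -0.029 and -0.022 m and angle between jar_a_center's own z axis and vertical below 0.06 rad and y of jar_a_center in the frame of caliper between -0.12 and -0.012 m and value of joint carriage above 0.062 m) or (x of jar_b_center in the frame of caliper between -0.0315 and -0.0245 m and angle between jar_b_center's own z axis and vertical below 0.06 rad and y of jar_b_center in the frame of caliper between -0.12 and -0.012 m and value of joint carriage above 0.067 m) or (x of jar_c_center in the frame of caliper between -0.034 and -0.027 m and angle between jar_c_center's own z axis and vertical below 0.06 rad and y of jar_c_center in the frame of caliper between -0.12 and -0.012 m and value of joint carriage above 0.072 m))), for 0.2 s.
At the end, for the whole second after the job is handed in: The jar stands upright within 4 mm of the beam and 1.5 mm of the anvil, pressed lightly (over 0.1 N) by the sliding jaw, the opening equals its diameter (-3 to +1.5 mm), the jaw is square within 0.025 rad, all is still, and the other jars and the dropper are within 15 mm of their starts (((x of jar_a_center in the frame of caliper between -0.029 and -0.022 m and angle between jar_a_center's own z axis and vertical below 0.06 rad and y of jar_a_center in the frame of caliper between -0.0265 and -0.023 m and value of joint carriage between 0.047 and 0.0515 m and contact force between jar_a and jaw above 0.1 N and distance of each of jar_b_center, jar_c_center from where it was at the start of the episode below 0.015 m) or (x of jar_b_center in the frame of caliper between -0.0315 and -0.0245 m and angle between jar_b_center's own z axis and vertical below 0.06 rad and y of jar_b_center in the frame of caliper between -0.029 and -0.0255 m and value of joint carriage between 0.052 and 0.0565 m and contact force between jar_b and jaw above 0.1 N and distance of each of jar_a_center, jar_c_center from where it was at the start of the episode below 0.015 m) or (x of jar_c_center in the frame of caliper between -0.034 and -0.027 m and angle between jar_c_center's own z axis and vertical below 0.06 rad and y of jar_c_center in the frame of caliper between -0.0315 and -0.028 m and value of joint carriage between 0.057 and 0.0615 m and contact force between jar_c and jaw above 0.1 N and distance of each of jar_a_center, jar_b_center from where it was at the start of the episode below 0.015 m)) and value of joint jaw between -0.025 and 0.025 rad and velocity of joint carriage between -0.002 and 0.002 m/s and linear speed of each of jar_a, jar_b, jar_c below 0.01 m/s and distance of dropper_center from where it was at the start of the episode below 0.015 m); the robot touches nothing.
It fails at once if the sliding jaw is cocked by more than 0.05 rad (value of joint jaw above 0.05 rad or value of joint jaw below -0.05 rad).
It fails at once if a jar is squeezed against the sliding jaw with more than 20 N (contact force between any of jar_a, jar_b, jar_c and jaw above 20 N).
It fails at once if a jar or the dropper bottle is tipped by more than 0.35 rad (angle between any of jar_a_center, jar_b_center, jar_c_center, dropper_center's own z axis and vertical above 0.35 rad).
It also fails if it takes over 51 s, if anything falls off the work surface, if the arm or the gripper's body presses on something with over 40 N, if the wrist force passes 120 N, or if a joint passes its speed limit or range.

## Robot

A 6-joint arm with a two-finger parallel gripper is mounted at the origin on the work surface. World frame = base frame: x ahead of the robot, y to its left, z up, the work surface at z = 0. Lengths are in m, angles in rad, forces in N, time in s.
With the tool pointing down it reaches from about 0.375 to 0.9 m from the base axis. Payload 3.1 kg.
Tool frame: the origin (TCP) lies at the very end of the fingers, on their centre line; the grasp point (between the pads) lies 19 mm behind it (manip.hold_point_z is the distance from the TCP to the grasp point, in m); y points along the fingers, z is the direction in which the jaws open and shut, and the axes are right-handed (so a half turn about y gives the same grasp; the last joint's range is limited). The gripper opens to 85 mm and grips with 20 to 120 N. Pads are 22 mm wide; open, the fingers measure 114 mm over their backs; the gripper's body (76 mm by 85 mm) begins 54 mm behind the grasp point. The pads swing forward as they close: fully open they stand 13 mm farther back than shut.
Start: joints at [-1.335, 0.527, 1.433, -0, 1.181, -0.178], TCP at [0.252, -0.572, 0.231] pointing down, gripper open.
Joint ranges: [-3.08, 3.08], [-0.75, 2.2], [0.22, 2.44], [-1.43, 4.57], [0, 2.65], [-2.85, 2.85]. Speed limits (rad/s): [2.79, 2.79, 3.14, 3.14, 3.14, 3.14].

## Interface

Orientations are given as a unit quaternion [x, y, z, w].
In Python, from station import manip, eyes, workorder gives the robot as it stands. The module is installed in compiled form; this text tells all that it offers.
- The arm moves only by the shell command python3 -m jog 'ROWS' [OPENING] [FORCE]. ROWS is JSON, a list of rows, each a list of 2 entries, a list of its own where there are three numbers: the shift along the tool's x, y, z in cm, then the turn about the tool's y in rad. A call has 1 to 20 rows; each row is the pose to reach, as a shift and turn from the pose commanded when the call began, along the tool's axes at that moment; what a row does not reach only later rows make up. A row lasts 1/12 s, in which the tool goes at most 41.7 mm and 7.16 degrees, less where a joint would pass 70% of its speed; a pose out of reach is approached as far as the arm can. A call with a gripper value outside its range is refused whole. OPENING is the finger opening in cm, from 0 to 8.54, set as the call begins (- or left out, the last holds). The fingers move at their own pace and stop on an object; FORCE is the grip in N (left out, the last holds). Time passes only in rows, so rows that repeat a pose let the fingers close. It gives the time, the measured TCP pose, the force and the opening at its end, in the units of the state.
- manip.sense(): the state, without advancing time (a new reading comes with each control period).
- eyes.snapshot(name): name is "scene" or "top"; returns a dict with "frame" (480x640x3 uint8, red, green, blue), "vfov" (degrees; the focal length in pixels is half the picture's height over the tangent of half this angle, whatever the lens; pixels are square), "cx", "cy" (the principal point, pixels), "rvec" (rotation vector, rad) and "tvec" (3), from world to camera coordinates, as OpenCV has them. Camera axes: x right, y down, z forward; pixel columns grow to the right and rows downward; lengths in m; the calibration is good to about 2 mm. A picture is of the moment at which its call begins. There is no depth.
- workorder.sign_off(): hands the job in, once; it reports no verdict.
The state is a dict: "t": time; "q": joint angles; "qd": joint speeds; "tau": joint torques, N m; "tcp_pos": TCP position; "tool_rot": TCP orientation; "force": force on the tool from outside, world axes, zero at the start; "ft_torque": the same for the moment, N m; "finger_gap": opening from 0.0 (shut) to 1.0 (fully open).
Only numpy, scipy, OpenCV 4.12 (cv2) and the standard library are available. Lean on these libraries where they do the work, as an engineer would, in place of code of your own. Each camera call takes 0.05 s, during which the arm holds its last target. There are 200 camera calls.

## Working session

There is one attempt and no reset: what is moved stays moved. The work goes in short steps, Python scripts to look and compute and a shell command to move; the robot and the scene stay as the last step left them, time stands still between calls to the robot, and variables do not carry over. Pictures are saved under pics/ and viewed, about 8 in all and at most 12, crops included, and the job is handed in when it is done.

```bash
mkdir -p pics
cat > h.py <<'E'
import numpy as np, cv2
from station import manip, eyes, workorder
def snap(n,fn=None):
    s=eyes.snapshot(n)
    if fn: cv2.imwrite('pics/'+fn,s['frame'][:,:,::-1])
    return s
def cam(s):
    R=cv2.Rodrigues(np.array(s['rvec'],float))[0]; t=np.array(s['tvec'],float).ravel()
    f=240/np.tan(np.radians(s['vfov'])/2); return R,t,f
def proj(s,P):
    R,t,f=cam(s); c=R@np.array(P,float)+t; return np.array([s['cx']+f*c[0]/c[2],s['cy']+f*c[1]/c[2]])
def ray(s,px):
    R,t,f=cam(s); d=R.T@np.array([(px[0]-s['cx'])/f,(px[1]-s['cy'])/f,1]); return -R.T@t,d/np.linalg.norm(d)
def onz(s,px,z):
    o,d=ray(s,px); return o+d*(z-o[2])/d[2]
def tri(s1,p1,s2,p2):
    o1,d1=ray(s1,p1);o2,d2=ray(s2,p2)
    A=np.c_[d1,-d2]; k=np.linalg.lstsq(A,o2-o1,rcond=None)[0]
    a,b=o1+k[0]*d1,o2+k[1]*d2; return (a+b)/2,np.linalg.norm(a-b)
E
python3 - <<'E'
from h import *
import pickle
d={n:snap(n,n+'0.png') for n in('scene','top')}
pickle.dump(d,open('s0.pkl','wb'))
for n in d:
    s=d[n];R,t,f=cam(s);print(n,{k:v for k,v in s.items() if k!='frame'},-R.T@t)
print(manip.sense(), manip.hold_point_z)
E
```

```text
scene {'vfov': 56.675900882502496, 'cx': 322.02912336547894, 'cy': 245.4629434469278, 'rvec': array([ 1.92165657,  1.23919146, -0.58730958]), 'tvec': array([-0.23490359, -0.24354334,  1.36848628])} [ 1.21424514 -0.32384047  0.63873613]
top {'vfov': 53.93260609306331, 'cx': 318.1263575465353, 'cy': 243.30083426526383, 'rvec': array([ 2.17547806, -2.23934504,  0.06960175]), 'tvec': array([0.02454647, 0.53569841, 0.98197581])} [0.49197234 0.02783165 1.00451005]
{'t': 0.1, 'q': array([-1.33446178e+00,  5.28386135e-01,  1.43377727e+00, -2.72566558e-05,
        1.18137625e+00, -1.78499938e-01]), 'qd': array([ 0.00019008, -0.00353186, -0.00234236,  0.00093637, -0.00057849,
        0.00136145]), 'tau': array([-5.37742471e-04, -4.43304563e+01, -1.78586715e+01, -1.81016558e-04,
        3.90957110e-03,  1.32532543e-05]), 'tcp_pos': array([ 0.25176699, -0.57134906,  0.23042253]), 'tool_rot': array([-0.14564909,  0.69263743, -0.69126179,  0.14559146]), 'force': array([-0.03699059, -0.18580522, -1.00095078]), 'ft_torque': array([ 0.00663058, -0.01670063,  0.01591495]), 'finger_gap': 0.9983879661980372} 0.0187
```

View pics/scene0.png

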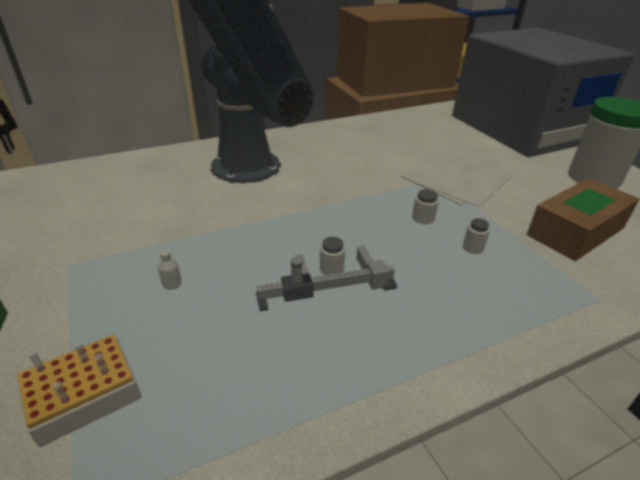

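View pics/top0.png

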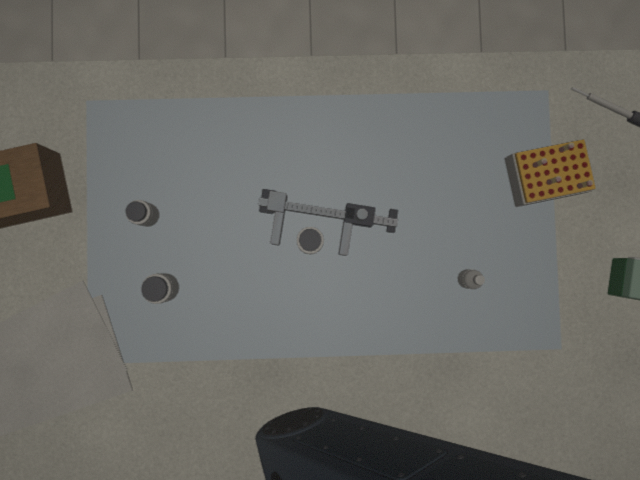

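The scene view shows the caliper at about (260–395, 250–310), with a jar at (332,255). In the top view the anvil is at left (277,225), the sliding jaw at (345,235), the post at (362,214) and the jar at (310,240). Next I'll view an enlarged crop of each.

Run:
```python
import pickle,cv2
d=pickle.load(open('s0.pkl','rb'))
a=d['top']['frame'][180:265,250:405,::-1]; cv2.imwrite('pics/topc.png',cv2.convertScaleAbs(cv2.resize(a,None,fx=5,fy=5,interpolation=cv2.INTER_CUBIC),alpha=1.6))
a=d['scene']['frame'][230:315,250:405,::-1]; cv2.imwrite('pics/scenec.png',cv2.convertScaleAbs(cv2.resize(a,None,fx=5,fy=5,interpolation=cv2.INTER_CUBIC),alpha=1.3))
```

```text
(no output)
```

View pics/topc.png

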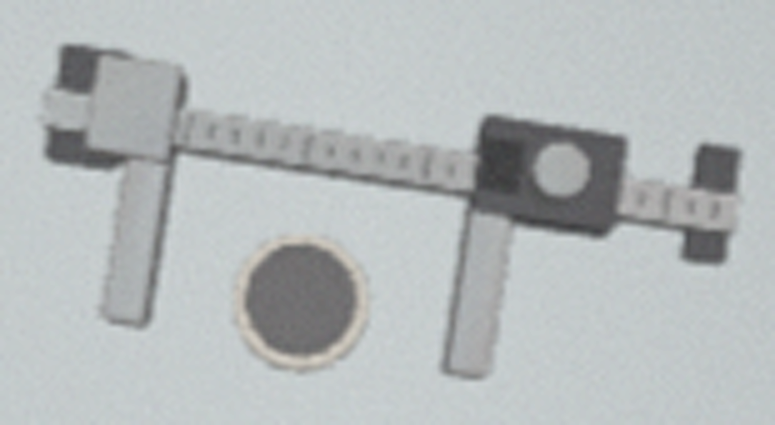

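View pics/scenec.png

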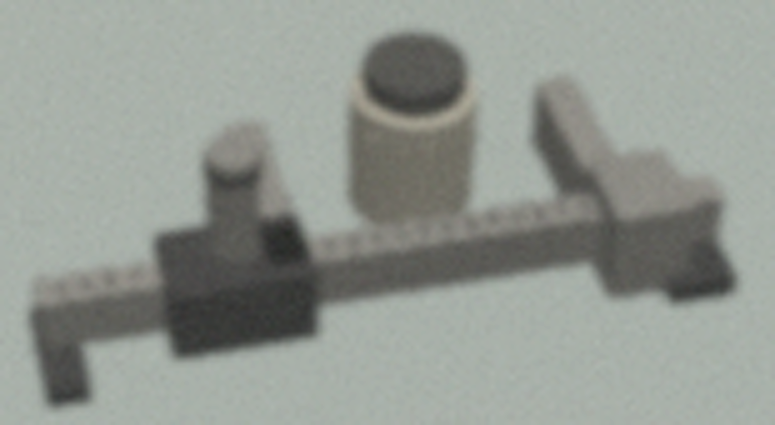

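The top crop shows the anvil front corners at (103,317) and (150,325), the jaw front corners at (445,372) and (488,378), the post top at (561,169) and the jar cap centre at (302,298). In the scene crop the post top is at (233,158) and the cap centre at (415,70). I'll fit the caliper pose and triangulate the jar and post.

Run:
```python
from h import *
import pickle
from scipy.optimize import least_squares
d=pickle.load(open('s0.pkl','rb')); T,S=d['top'],d['scene']
t=lambda u,v:np.array([250+(u+.5)/5-.5,180+(v+.5)/5-.5]); c=lambda u,v:np.array([250+(u+.5)/5-.5,230+(v+.5)/5-.5])
for n,a,b in(('cap',t(302,298),c(415,70)),('post',t(561,169),c(233,158))): print(n,tri(T,a,S,b))
print('cap onz',onz(T,t(302,298),.074),'rim',onz(T,t(302,303),.06), 'r', np.linalg.norm(onz(T,t(236,303),.06)-onz(T,t(368,303),.06))/2, np.linalg.norm(onz(T,t(302,237),.06)-onz(T,t(302,369),.06))/2)
obs=[(T,t(150,325),-.075,0,0,.04),(T,t(103,317),-.075,.018,0,.04),(T,t(445,372),-.075,0,1,.04),(T,t(488,378),-.075,-.018,1,.04),
(T,t(561,169),.008,-.03,1,.093),(T,t(627,137),.028,-.06,1,.044),(T,t(607,237),-.012,-.06,1,.044),(S,c(233,158),.008,-.03,1,.093)]
def w(p,x,y,k,z):
    y=y-k*p[3]; C,s_=np.cos(p[2]),np.sin(p[2]); return [p[0]+C*x-s_*y,p[1]+s_*x+C*y,z]
f=lambda p:np.concatenate([proj(s,w(p,*a))-q for s,q,*a in obs])
r=least_squares(f,[.55,.1,0,.12]); print(r.x); print(r.fun.reshape(-1,2).round(1))
p=r.x;C,s_=np.cos(p[2]),np.sin(p[2]); Ri=np.array([[C,s_],[-s_,C]])
for P in(tri(T,t(302,298),S,c(415,70))[0],onz(T,t(302,298),.074),onz(T,t(302,303),.06)): print('jar in cal',Ri@(P[:2]-p[:2]))
print('post world',w(p,.008,-.03,1,.093))
from scipy.spatial.transform import Rotation as RR
print(RR.from_quat(manip.sense()['tool_rot']).as_matrix().round(3))
# others
for n,q in(('j1',(138,211)),('j2',(156,288))): print(n,onz(T,q,.074))
print('dropper',onz(T,(478,280),.085))
```

```text
cap (array([0.54286477, 0.02732293, 0.06979086]), np.float64(0.0029256535933979443))
post (array([ 0.5892297 , -0.0750988 ,  0.08951593]), np.float64(0.002795931232873826))
cap onz [0.54197842 0.02602529 0.074     ] rim [0.54072415 0.02605542 0.06      ] r 0.026457199300062736 0.026495856084397636
[ 0.60832736  0.07614539 -0.1739801   0.1222608 ]
[[-0.4  0. ]
 [ 0.3  0.4]
 [-0.2 -0.7]
 [-0.1 -0.6]
 [-0.4 -0.8]
 [-0.4  0.8]
 [ 0.9  0. ]
 [-0.7 -1.2]]
jar in cal [-0.05602299 -0.05941724]
jar in cal [-0.05667133 -0.06084872]
jar in cal [-0.05791188 -0.06103616]
post world [np.float64(0.5898496747373256), np.float64(-0.07520164609536044), 0.093]
[[-0.915 -0.     0.403]
 [-0.403  0.002 -0.915]
 [-0.    -1.    -0.002]]
j1 [0.60712722 0.36270605 0.074     ]
j2 [0.45503294 0.32961589 0.074     ]
dropper [ 0.45216033 -0.30016848  0.085     ]
```

The fit agrees with the text: residuals are about 1 px, the post height comes out at 0.0895 against 0.093, and the jar radius is about 26.5 mm. The jar sits at caliper (-57,-60) mm with an opening of about 122 mm. I'll move behind the jar with the finger opening spread along the caliper's y axis.

```bash
python3 -m jog '[[[-2,0,-2],0.1],[[-4.5,0,-4.5],0.2],[[-7.5,0.5,-7.6],0.3],[[-10.3,1,-10.4],0.4],[[-13,1.5,-13.2],0.5],[[-16,2,-16.2],0.59],[[-19,3,-19.2],0.59],[[-22,4,-22.2],0.59],[[-25,5,-25.2],0.59],[[-28,6,-28.2],0.59],[[-31,7,-31.3],0.59],[[-34,8,-34.3],0.59],[[-37,8,-37.4],0.59],[[-40,8,-40.4],0.59],[[-42.5,8,-43],0.59],[[-44.5,8,-45],0.59],[[-45.5,8,-46],0.59],[[-45.9,8,-46.4],0.59],[[-45.9,8,-46.4],0.59],[[-45.9,8,-46.4],0.59]]' 2.5 20
cat > st.py <<'E'
from h import *
from scipy.spatial.transform import Rotation as RR
p=np.array([.60833,.07615]);th=-.174;C,s=np.cos(th),np.sin(th);Ri=np.array([[C,s],[-s,C]])
m=manip.sense();R=RR.from_quat(m['tool_rot']).as_matrix()
print('t',round(m['t'],2),'cal mm',(Ri@(m['tcp_pos'][:2]-p)*1e3).round(2),'z',m['tcp_pos'][2].round(4),'Fcal',(Ri@m['force'][:2]).round(2),m['force'][2].round(2),'gap',round(m['finger_gap'],3))
print('axes in cal x',(Ri@R[:2,0]).round(3),'z',(Ri@R[:2,2]).round(3),'ydown',R[2,1].round(4))
E
python3 st.py
```

```text
t: 1.77
tcp_pos: [0.4845, 0.0372, 0.1511]
tool_rot: [-0.061, -0.704, 0.705, 0.062]
force: [-0.1, 0.2, 0.3]
finger_gap: 0.29
t 1.77 cal mm [-115.22  -59.79] z 0.1511 Fcal [-0.15  0.23] 0.34 gap 0.29
axes in cal x [-1.     0.001] z [-0.001 -1.   ] ydown -1.0
```

```bash
python3 -m jog '[[[0,2,0],0],[[0,5,0],0],[[0,8.5,0],0],[[0,11,0],0],[[0,12.4,0],0],[[0,12.9,0],0],[[-0.6,12.9,0],0],[[-1.4,12.9,0],0],[[-2,12.9,0],0],[[-2.4,12.9,0],0],[[-2.7,12.9,0],0],[[-3,12.9,0],0],[[-3.2,12.9,0],0],[[-3.4,12.9,0],0],[[-3.6,12.9,0],0],[[-3.8,12.9,0],0],[[-4,12.9,0],0],[[-4.2,12.9,0],0]]' && python3 st.py
```

```text
t: 3.27
tcp_pos: [0.5262, 0.0304, 0.0223]
tool_rot: [0.062, 0.704, -0.704, -0.062]
force: [-4.0, 0.8, 3.9]
finger_gap: 0.285
t 3.27 cal mm [-72.99 -59.28] z 0.0223 Fcal [-4.09  0.1 ] 3.85 gap 0.285
axes in cal x [-1.     0.001] z [-0.001 -1.   ] ydown -1.0
```

```bash
python3 -m jog '[[[-0.15,0,0],0],[[-0.3,0,0],0],[[-0.45,0,0],0],[[-0.6,0,0],0],[[-0.7,0,0],0],[[-0.8,0,0],0],[[-0.8,0,0],0]]' && python3 st.py
```

```text
t: 3.85
tcp_pos: [0.5349, 0.0288, 0.0223]
tool_rot: [-0.062, -0.704, 0.704, 0.061]
force: [-2.7, 0.8, 1.9]
finger_gap: 0.298
t 3.85 cal mm [-64.13 -59.34] z 0.0223 Fcal [-2.84  0.3 ] 1.9 gap 0.298
axes in cal x [-1.     0.001] z [-0.001 -1.   ] ydown -1.0
```

Run:
```python
from h import *
s=snap('scene')['frame'][230:315,250:405,::-1]; t=snap('top')['frame'][180:265,250:405,::-1]
f=lambda a:cv2.convertScaleAbs(cv2.resize(a,None,fx=3.5,fy=3.5,interpolation=cv2.INTER_CUBIC),alpha=1.4)
cv2.imwrite('pics/push1.png',np.vstack([f(s),f(t)]))
```

```text
(no output)
```

View pics/push1.png

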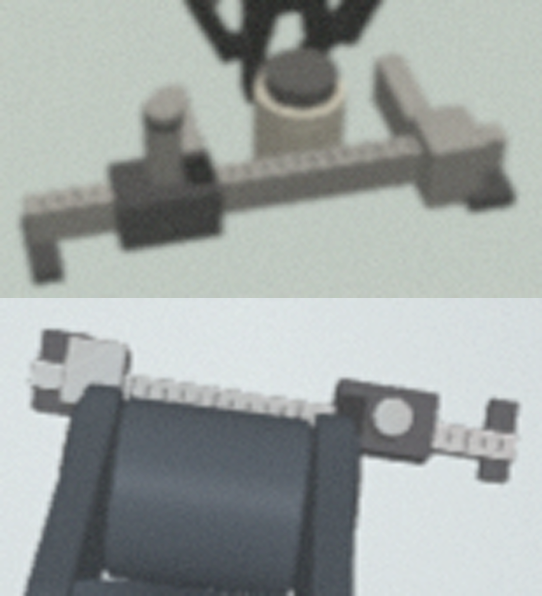

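The jar is upright and close behind the beam (upper half, cap at (302,77)). I'll keep going in small steps until the force rises.

```bash
for i in 1; do python3 -m jog '[[[-0.05,0,0],0],[[-0.1,0,0],0],[[-0.15,0,0],0],[[-0.2,0,0],0],[[-0.2,0,0],0]]' && python3 st.py|head -1; python3 -m jog '[[[-0.05,0,0],0],[[-0.1,0,0],0],[[-0.1,0,0],0]]' && python3 st.py|head -1; done
```

```text
t: 4.37
tcp_pos: [0.5366, 0.0285, 0.0223]
tool_rot: [-0.062, -0.704, 0.704, 0.062]
force: [-1.8, 0.5, 1.7]
finger_gap: 0.293
t 4.37 cal mm [-62.44 -59.31] z 0.0223 Fcal [-1.83  0.14] 1.74 gap 0.293
t: 4.62
tcp_pos: [0.5374, 0.0284, 0.0223]
tool_rot: [-0.062, -0.704, 0.704, 0.062]
force: [-3.1, 0.4, 1.5]
finger_gap: 0.293
t 4.62 cal mm [-61.55 -59.32] z 0.0223 Fcal [-3.17 -0.11] 1.47 gap 0.293
```

```bash
python3 -m jog '[[[-0.05,0,0],0],[[-0.1,0,0],0],[[-0.1,0,0],0]]' >/dev/null; python3 st.py|head -1; python3 -m jog '[[[-0.05,0,0],0],[[-0.1,0,0],0],[[-0.1,0,0],0]]' >/dev/null; python3 st.py|head -1
```

```text
t 4.87 cal mm [-61.53 -59.3 ] z 0.0223 Fcal [-4.44 -0.17] 3.93 gap 0.293
t 5.12 cal mm [-61.5 -59.3] z 0.0223 Fcal [-5.76 -0.8 ] 5.52 gap 0.295
```

TCP stopped at -61.5 mm with the force rising, so the jar is against the beam. I'll back off, lift, close the fingers and move behind the thumb post.

```bash
python3 -m jog '[[[0.1,0,0],0],[[0.4,0,0],0],[[1,0,0],0],[[2,0,0],0],[[3.5,0,0],0],[[4.5,-1,0],0],[[4.5,-4,0],0],[[4.5,-7.5,0],0],[[4.5,-11,0],0],[[3.5,-14,2],0],[[1,-14.5,5],0],[[-1.5,-14.5,8],0],[[-4,-14.5,11],0],[[-6,-14.5,13],0],[[-6.7,-13,13.6],0],[[-6.8,-10,13.6],0],[[-6.8,-7,13.6],0],[[-6.8,-4.6,13.6],0],[[-6.8,-3.8,13.6],0],[[-6.8,-3.8,13.6],0]]' 0 20 && python3 st.py
```

```text
t: 6.78
tcp_pos: [0.581, -0.1173, 0.0581]
tool_rot: [0.061, 0.705, -0.704, -0.063]
force: [1.0, -0.2, 0.5]
finger_gap: -0.0
t 6.78 cal mm [   6.52 -195.22] z 0.0581 Fcal [ 1.02 -0.06] 0.5 gap -0.0
axes in cal x [-1.     0.001] z [-0.001 -1.   ] ydown -1.0
```

Run:
```python
from h import *
s=snap('scene')['frame'][210:325,230:405,::-1]; t=snap('top')['frame'][180:265,250:425,::-1]
f=lambda a:cv2.convertScaleAbs(cv2.resize(a,None,fx=3,fy=3,interpolation=cv2.INTER_CUBIC),alpha=1.4)
cv2.imwrite('pics/post1.png',np.vstack([f(s),f(t)]))
```

```text
(no output)
```

View pics/post1.png

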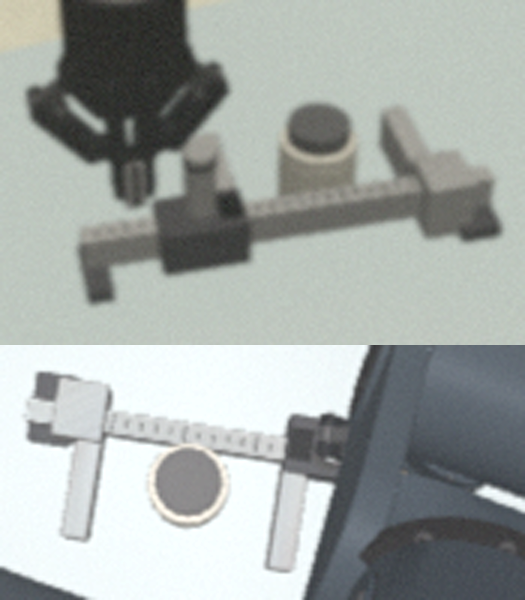

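The jar touches the beam in the top view, and the post is untouched. The straight part of the fingers is about 33 mm long, so I'll raise 9 mm to keep the knuckles above the post, then approach.

```bash
python3 -m jog '[[[-0.1,-0.5,0],0],[[-0.1,-0.9,-0.2],0],[[-0.1,-0.9,-0.6],0],[[-0.1,-0.9,-1],0],[[-0.1,-0.9,-1.3],0],[[-0.1,-0.9,-1.5],0],[[-0.1,-0.9,-1.5],0]]' >/dev/null; python3 st.py|head -1;  python3 -m jog '[[[0,0,-0.1],0],[[0,0,-0.2],0],[[0,0,-0.3],0],[[0,0,-0.4],0],[[0,0,-0.5],0],[[0,0,-0.5],0]]' >/dev/null; python3 st.py|head -1
```

```text
t 7.47 cal mm [   8.84 -179.66] z 0.0694 Fcal [ 0.49 -0.61] 0.14 gap 0.003
t 7.97 cal mm [   9.03 -175.72] z 0.0692 Fcal [-0.27 -1.13] -0.38 gap -0.0
```

```bash
python3 -m jog '[[[0,0,-0.1],0],[[0,0,-0.2],0],[[0,0,-0.3],0],[[0,0,-0.4],0],[[0,0,-0.5],0],[[0,0,-0.6],0],[[0,0,-0.7],0],[[0,0,-0.8],0],[[0,0,-0.9],0],[[0,0,-1],0]]' >/dev/null; python3 st.py|head -1;  python3 -m jog '[[[0,0,-0.1],0],[[0,0,-0.2],0],[[0,0,-0.3],0],[[0,0,-0.4],0],[[0,0,-0.5],0],[[0,0,-0.6],0],[[0,0,-0.7],0],[[0,0,-0.8],0],[[0,0,-0.9],0],[[0,0,-1],0],[[0,0,-1.1],0],[[0,0,-1.2],0],[[0,0,-1.3],0],[[0,0,-1.4],0],[[0,0,-1.5],0]]' >/dev/null; python3 st.py|head -1
```

```text
t 8.8 cal mm [   9.07 -165.28] z 0.0693 Fcal [ 1.19 -2.32] -0.53 gap -0.001
t 10.05 cal mm [   9.09 -150.3 ] z 0.0693 Fcal [ 0.62 -3.26] -2.02 gap -0.001
```

```bash
for k in 1 2 3; do echo; done; python3 -m jog '[[[0,0,-0.1],0],[[0,0,-0.2],0],[[0,0,-0.3],0],[[0,0,-0.4],0],[[0,0,-0.5],0],[[0,0,-0.6],0],[[0,0,-0.7],0],[[0,0,-0.8],0]]' >/dev/null; python3 st.py|head -1;  python3 -m jog '[[[0,0,-0.07],0],[[0,0,-0.14],0],[[0,0,-0.21],0],[[0,0,-0.28],0],[[0,0,-0.35],0],[[0,0,-0.42],0]]' >/dev/null; python3 st.py|head -1; python3 -m jog '[[[0,0,-0.07],0],[[0,0,-0.14],0],[[0,0,-0.21],0],[[0,0,-0.28],0],[[0,0,-0.35],0],[[0,0,-0.42],0]]' >/dev/null; python3 st.py|head -1
```

```text
t 10.72 cal mm [   9.13 -142.31] z 0.0693 Fcal [ 0.32 -3.04] -0.8 gap -0.002
t 11.22 cal mm [   9.24 -138.4 ] z 0.0693 Fcal [ 0.56 -3.8 ] -3.13 gap 0.001
t 11.72 cal mm [   9.28 -134.02] z 0.0694 Fcal [ 0.81 -4.32] -1.33 gap -0.002
```

Run:
```python
from h import *
s=snap('scene')['frame'][210:325,230:405,::-1]; t=snap('top')['frame'][180:265,250:425,::-1]
f=lambda a:cv2.convertScaleAbs(cv2.resize(a,None,fx=3,fy=3,interpolation=cv2.INTER_CUBIC),alpha=1.4)
cv2.imwrite('pics/post2.png',np.vstack([f(s),f(t)]))
```

```text
(no output)
```

View pics/post2.png

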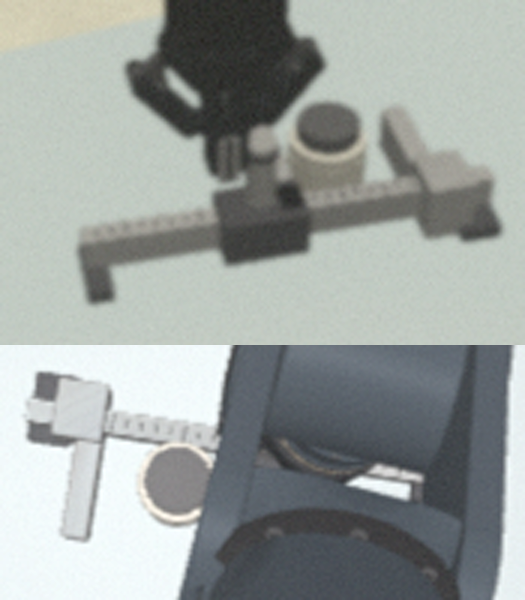

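The jaw is now pushing the jar along the beam, both upright. In the top view the jar's left edge is at x≈139 against the anvil face at ≈101, so about 25 mm remain.

```bash
python3 -m jog '[[[0,0,-0.07],0],[[0,0,-0.14],0],[[0,0,-0.21],0],[[0,0,-0.28],0],[[0,0,-0.35],0],[[0,0,-0.42],0],[[0,0,-0.5],0],[[0,0,-0.58],0],[[0,0,-0.66],0],[[0,0,-0.74],0]]' >/dev/null; python3 st.py|head -1; python3 -m jog '[[[0,0,-0.07],0],[[0,0,-0.14],0],[[0,0,-0.21],0],[[0,0,-0.28],0],[[0,0,-0.35],0],[[0,0,-0.42],0],[[0,0,-0.5],0],[[0,0,-0.58],0],[[0,0,-0.66],0],[[0,0,-0.74],0]]' >/dev/null; python3 st.py|head -1
```

```text
t 12.65 cal mm [   9.23 -126.57] z 0.0693 Fcal [ 1.24 -4.21] -1.82 gap -0.002
t 13.48 cal mm [   9.32 -119.24] z 0.0694 Fcal [ 2.54 -4.45] -2.2 gap -0.002
```

Run:
```python
from h import *
s=snap('scene')['frame'][210:325,230:405,::-1]; t=snap('top')['frame'][180:265,250:425,::-1]
f=lambda a:cv2.convertScaleAbs(cv2.resize(a,None,fx=3,fy=3,interpolation=cv2.INTER_CUBIC),alpha=1.4)
cv2.imwrite('pics/post3.png',np.vstack([f(s),f(t)]))
```

```text
(no output)
```

View pics/post3.png

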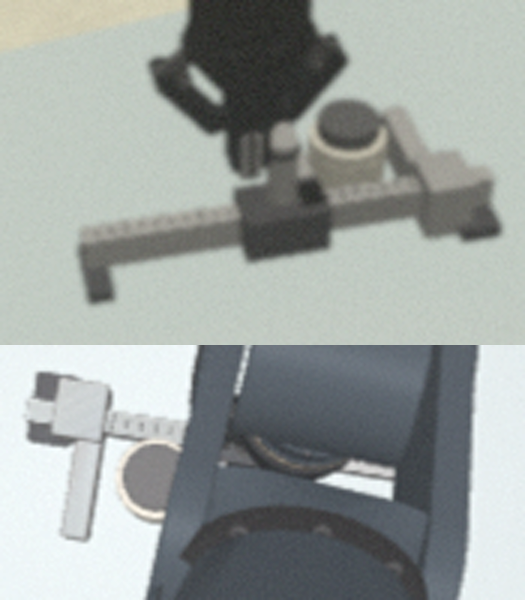

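The jar is still on the beam. Its edge is at 117 against the anvil at ≈100, so about 11 mm remain.

```bash
python3 -m jog '[[[0,0,-0.06],0],[[0,0,-0.12],0],[[0,0,-0.18],0],[[0,0,-0.24],0],[[0,0,-0.3],0],[[0,0,-0.36],0],[[0,0,-0.42],0],[[0,0,-0.48],0],[[0,0,-0.54],0],[[0,0,-0.6],0],[[0,0,-0.65],0],[[0,0,-0.7],0]]' >/dev/null; python3 st.py|head -1; python3 -m jog '[[[0,0,-0.03],0],[[0,0,-0.06],0],[[0,0,-0.09],0],[[0,0,-0.1],0]]' >/dev/null; python3 st.py|head -1;python3 -m jog '[[[0,0,-0.03],0],[[0,0,-0.06],0],[[0,0,-0.09],0],[[0,0,-0.1],0]]' >/dev/null; python3 st.py|head -1
```

```text
t 14.58 cal mm [   9.24 -112.16] z 0.0693 Fcal [ 2.05 -4.64] -1.58 gap -0.0
t 14.92 cal mm [   9.26 -111.19] z 0.0694 Fcal [ 1.71 -4.41] -2.69 gap 0.001
t 15.25 cal mm [   9.29 -110.18] z 0.0694 Fcal [ 3.11 -4.98] -2.61 gap -0.002
```

Now fine steps of 0.5 mm, checking the force after each.

```bash
python3 -m jog '[[[0,0,-0.02],0],[[0,0,-0.04],0],[[0,0,-0.05],0],[[0,0,-0.05],0]]' >/dev/null; python3 st.py|head -1; python3 -m jog '[[[0,0,-0.02],0],[[0,0,-0.04],0],[[0,0,-0.05],0],[[0,0,-0.05],0]]' >/dev/null; python3 st.py|head -1;python3 -m jog '[[[0,0,-0.02],0],[[0,0,-0.04],0],[[0,0,-0.05],0],[[0,0,-0.05],0]]' >/dev/null; python3 st.py|head -1
```

```text
t 15.58 cal mm [   9.23 -109.68] z 0.0694 Fcal [ 2.44 -4.74] -1.62 gap -0.0
t 15.92 cal mm [   9.25 -109.19] z 0.0693 Fcal [ 1.81 -4.75] -2.07 gap -0.001
t 16.25 cal mm [   9.24 -108.68] z 0.0694 Fcal [ 2.75 -4.57] -1.88 gap 0.0
```

```bash
python3 -m jog '[[[0,0,-0.02],0],[[0,0,-0.04],0],[[0,0,-0.05],0],[[0,0,-0.05],0]]' >/dev/null; python3 st.py|head -1; python3 -m jog '[[[0,0,-0.02],0],[[0,0,-0.04],0],[[0,0,-0.05],0],[[0,0,-0.05],0]]' >/dev/null; python3 st.py|head -1;python3 -m jog '[[[0,0,-0.02],0],[[0,0,-0.04],0],[[0,0,-0.05],0],[[0,0,-0.05],0]]' >/dev/null; python3 st.py|head -1
```

```text
t 16.58 cal mm [   9.27 -108.2 ] z 0.0694 Fcal [ 2.1  -4.26] -1.97 gap -0.004
t 16.92 cal mm [   9.24 -107.68] z 0.0693 Fcal [ 2.32 -4.04] -2.17 gap -0.001
t 17.25 cal mm [   9.27 -107.22] z 0.0694 Fcal [ 2.83 -4.17] -2.15 gap 0.002
```

```bash
python3 -m jog '[[[0,0,-0.02],0],[[0,0,-0.04],0],[[0,0,-0.05],0],[[0,0,-0.05],0]]' >/dev/null; python3 st.py|head -1; python3 -m jog '[[[0,0,-0.02],0],[[0,0,-0.04],0],[[0,0,-0.05],0],[[0,0,-0.05],0]]' >/dev/null; python3 st.py|head -1;python3 -m jog '[[[0,0,-0.02],0],[[0,0,-0.04],0],[[0,0,-0.05],0],[[0,0,-0.05],0]]' >/dev/null; python3 st.py|head -1
```

```text
t 17.58 cal mm [   9.24 -106.69] z 0.0693 Fcal [ 2.2  -3.84] -1.57 gap 0.0
t 17.92 cal mm [   9.28 -106.24] z 0.0694 Fcal [ 2.47 -5.01] -1.55 gap -0.003
t 18.25 cal mm [   9.27 -105.72] z 0.0694 Fcal [ 3.16 -4.68] -1.79 gap -0.001
```

Run:
```python
from h import *
s=snap('scene')['frame'][225:305,310:405,::-1]; t=snap('top')['frame'][190:255,250:345,::-1]
f=lambda a:cv2.convertScaleAbs(cv2.resize(a,None,fx=4,fy=4,interpolation=cv2.INTER_CUBIC),alpha=1.4)
cv2.imwrite('pics/post4.png',np.vstack([f(s),f(t)]))
```

```text
(no output)
```

View pics/post4.png

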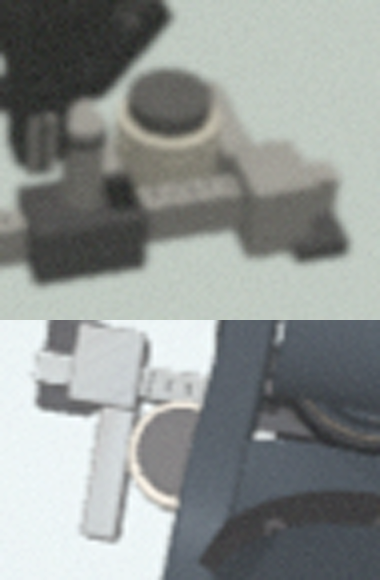

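The jar's edge is at 130 and the anvil edge at ≈126 (4 px per picture pixel), so only 1–3 mm remain. I'll continue in 0.4 mm steps.

```bash
python3 -m jog '[[[0,0,-0.02],0],[[0,0,-0.04],0],[[0,0,-0.04],0]]' >/dev/null; python3 st.py|head -1; python3 -m jog '[[[0,0,-0.02],0],[[0,0,-0.04],0],[[0,0,-0.04],0]]' >/dev/null; python3 st.py|head -1; python3 -m jog '[[[0,0,-0.02],0],[[0,0,-0.04],0],[[0,0,-0.04],0]]' >/dev/null; python3 st.py|head -1
```

```text
t 18.6 cal mm [   9.31 -105.33] z 0.0693 Fcal [ 3.09 -4.54] -1.2 gap -0.003
t 18.85 cal mm [   9.37 -105.18] z 0.0694 Fcal [ 2.54 -4.09] -1.43 gap 0.002
t 19.1 cal mm [   9.44 -105.  ] z 0.0694 Fcal [ 2.57 -5.91] -1.46 gap -0.001
```

The TCP now lags the command, so contact has begun. I'll take small steps to firm it up.

```bash
python3 -m jog '[[[0,0,-0.02],0],[[0,0,-0.04],0],[[0,0,-0.04],0]]' >/dev/null; python3 st.py|head -1; python3 -m jog '[[[0,0,-0.02],0],[[0,0,-0.04],0],[[0,0,-0.04],0],[[0,0,-0.04],0]]' >/dev/null; python3 st.py|head -1
```

```text
t 19.35 cal mm [   9.52 -104.87] z 0.0694 Fcal [ 2.77 -6.53] -2.03 gap -0.0
t 19.68 cal mm [   9.57 -104.73] z 0.0694 Fcal [ 2.76 -7.45] -2.99 gap 0.0
```

The force is 7.5 N, about 5 N of it on the jar. I'll back off gently and clear the view.

```bash
python3 -m jog '[[[0,0,0.05],0],[[0,0,0.15],0],[[0,0,0.3],0],[[0,0,0.6],0],[[0,0,1.2],0],[[0,0,2.2],0],[[0,0,3.4],0],[[0,-1,4],0],[[0,-4,4.5],0],[[0,-7.5,5],0],[[0,-11,7],0],[[0,-12,10],0],[[0,-12,13.5],0],[[0,-12,17],0],[[0,-12,20.5],0],[[0,-12,23],0],[[0,-12,25],0],[[0,-12,25.5],0],[[0,-12,25.5],0]]' >/dev/null; python3 st.py|head -1
python3 - <<'E'
from h import *
import pickle
d={n:snap(n) for n in('scene','top')}; pickle.dump(d,open('s1.pkl','wb'))
t=d['top']['frame'][180:265,250:405,::-1]
cv2.imwrite('pics/endt.png',cv2.convertScaleAbs(cv2.resize(t,None,fx=5,fy=5,interpolation=cv2.INTER_CUBIC),alpha=1.6))
# movement of bystanders: image difference
o=pickle.load(open('s0.pkl','rb'))['top']['frame']
for n,(x,y) in dict(j1=(138,211),j2=(156,288),drop=(472,280)).items():
    a=o[y-22:y+22,x-22:x+22].astype(int); b=d['top']['frame'][y-22:y+22,x-22:x+22].astype(int); print(n,abs(a-b).mean().round(2))
E
```

```text
t 21.27 cal mm [   8.54 -360.84] z 0.1899 Fcal [-0.45  0.68] -0.3 gap -0.002
j1 12.65
j2 12.07
drop 20.26
```

View pics/endt.png

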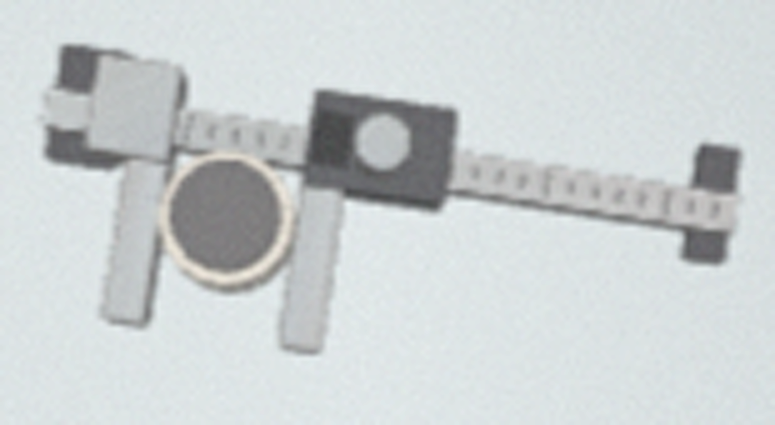

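The jar is snug between anvil, jaw and beam (rim (160–297, 151–291), jaw tip corners (281,346) and (323,352), post (383,142)). Now numeric checks.

Run:
```python
from h import *
import pickle
d=pickle.load(open('s1.pkl','rb'));o=pickle.load(open('s0.pkl','rb'));T=d['top']
t=lambda u,v:np.array([250+(u+.5)/5-.5,180+(v+.5)/5-.5])
p=np.array([.60833,.07615]);th=-.174;C,s=np.cos(th),np.sin(th);Ri=np.array([[C,s],[-s,C]])
for n,q,z in(('rim',t(228,221),.06),('cap',t(226,213),.074),('jawL',t(281,346),.04),('jawR',t(323,352),.04),('post',t(383,142),.093)): print(n,(Ri@(onz(T,q,z)[:2]-p)*1e3).round(1))
for n,(k,x,y) in dict(j1=('top',138,211),j2=('top',156,288),drop=('top',472,280),dropS=('scene',170,272),j1S=('scene',477,236),j2S=('scene',426,206)).items():
    g=lambda f:cv2.cvtColor(f,cv2.COLOR_RGB2GRAY).astype(np.uint8)
    r=cv2.matchTemplate(g(d[k]['frame'])[y-35:y+35,x-35:x+35],g(o[k]['frame'])[y-20:y+20,x-20:x+20],cv2.TM_CCOEFF_NORMED); _,v,_,l=cv2.minMaxLoc(r); print(n,round(v,3),l[0]-15,l[1]-15)
```

```text
rim [-29.6 -26.9]
cap [-27.7 -26.2]
jawL [-75.6 -55. ]
jawR [-75.5 -72.3]
post [  6.9 -83.3]
j1 0.998 0 0
j2 0.998 0 0
drop 0.462 -1 0
dropS 0.995 0 0
j1S 0.998 0 0
j2S 0.997 0 0
```

Position and opening match the 55 mm jar, and the bystanders have not moved. The drop/top mismatch of 0.46 is probably the arm over it; the scene view shows the dropper unmoved. The jaw's squareness from corner points is noisy, so I'll check it by image registration.

Run:
```python
from h import *
import pickle
a=pickle.load(open('s0.pkl','rb'))['top']['frame'];b=pickle.load(open('s1.pkl','rb'))['top']['frame']
g=lambda f:cv2.cvtColor(f,cv2.COLOR_RGB2GRAY).astype(np.float32)
a,b=g(a),g(b)
for n,(x0,y0,x1,y1),sh in(('blade',(343,226,358,262),(-32.8,-5.2)),('blade tip',(341,230,358,262),(-32.8,-5.2)),('anvil left',(266,214,277,250),(0,0)),('saddle',(345,201,378,230),(-34,-5.2))):
    t=a[y0:y1,x0:x1]; M=np.array([[1,0,x0+sh[0]],[0,1,y0+sh[1]]],np.float32)
    cc,M=cv2.findTransformECC(t,b,M,cv2.MOTION_EUCLIDEAN,(3,300,1e-7),None,3); print(n,round(cc,3),M[:,2]-[x0,y0],'rot(img cw+)',np.arctan2(M[1,0],M[0,0]).round(4))
```

```text
blade 0.988 [-33.48132324  -4.71101379] rot(img cw+) 0.0034
blade tip 0.981 [-33.46524048  -4.94242859] rot(img cw+) -0.0053
anvil left 0.99 [-0.34005737  0.56483459] rot(img cw+) -0.0229
saddle 0.965 [-34.08880615  -5.1472168 ] rot(img cw+) -0.0086
```

The jaw's rotation comes out at 0.01 rad or less. The fixed anvil shows 0.02 by the same method, so that is the noise level. It fits the at most 0.01 rad that the carriage friction can hold, so I'm handing in.

```bash
python3 -c "
from station import workorder; print(workorder.sign_off())"
```

```text
the job is handed in; nothing more can be done
None
```

I pushed the jar upright back onto the beam with the jaws still about 122 mm open. Then I closed the jaw by its thumb post until the jar was against the anvil. The push peaked at about 7.5 N, of which I estimate 5 N was on the jar. I backed the arm clear and handed the job in at about 21 s, with no verdict reported.

**What the last checks showed:**
- **Jar position:** its axis is at about (-28 to -30, -26 to -27) mm in the caliper frame. That fits the 55 mm jar, whose axis should be at (-27.5, -27.5), within my 2 mm measuring error.
- **Opening:** 53 mm measured at the post and 55 mm at the blade tip.
- **Other items:** both waiting jars are unmoved in both views. The dropper is unmoved in the scene view. Its top-view match failed (0.46), probably because the arm was covering it.

**What I could not confirm:**
- **Jaw squareness:** the corner points suggested up to 0.02 rad, against the 0.025 limit. Image registration gave 0.01 rad or less, but it read 0.02 rad on the fixed anvil, so neither is precise. About 0.01 rad is what the 2.5 N carriage friction could hold.
- **Contact force:** I could not measure the force left between jar and jaw after I backed off.

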